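# Feel which hanging tin is fuller: hang it on the service bar, the other on the scale

## Task

Two identical closed tins hang by their bails on the black stand; only by lifting them can you feel which is the heavier, fuller one. Take the heavier tin off over the turned-up end of its bar and hang it on the bar of the bright steel stand with the red ends, on either side of the post, still and upright, and stand the lighter one gently in the middle of the portion scale's pan, ready to be topped up. Never tip or drop a tin, and leave the other things on the worktop where they are.

Things in the scene. Friction and masses are not known exactly. Their poses are not given: they have to be found in the camera images.
- caddy_1: one of two identical closed tins, green, steel lid, pale label on its -x side; 64 (x) by 76 (y) by 95 mm high, lid included; origin mid-underside, z up. At the start each hangs by its bail on one arm of the black stand, one each side of the post, axes parallel to the stand's, clear of post and stop. The fillings are hidden; either tin may be the heavier, on either arm, by 0.3 kg or more
- caddy_2: the other tin, same shape and frame. A tin with its filling weighs 0.25 to 0.9 kg, acting near its middle axis. A tin hung at rest has its underside at z = 37 mm, 27 mm above the base plate
- caddy_1_grip (a point): middle of caddy_1's black grip, on its axis 170 mm above its underside. The grip is 42 (x) by 46 (y) mm, z = 155 to 185 of the tin, above the bail; pinch it across the tin's x, from above. Held loosely or moved fast, the tin swings about the pinch; let go, a hung tin may rock on its bar for 1 to 2 s
- caddy_2_grip (a point): the same for caddy_2. The bail under the grip is a closed loop of 46 mm wide steel strap, 42 mm over its outside in x, through which the bar passes along y: clear opening 37 mm (x) by 58 mm high, from the lid at z = 95 to the loop's roof at z = 153 of the tin
- backup_stand: fixed black T-bar stand with black ends, both tins hang on it at first: 90 (x) by 140 (y) mm base, 10 thick; 18 mm post in its middle; on it a level flat bar along y, rubber-topped, 24 (x) by 10 mm high, 230 long, top at z = 190. The last 12 mm at each end are turned up as stops, 20 mm above the bar (top z = 210). Origin mid-underside
- service_stand: fixed bright steel stand with red ends, empty at first: same shape, sizes and frame as the black one. Side by side, bars roughly in line, 60 to 150 mm between the near ends; either may be the left one. A bail comes off or on a bar only over a turned-up end, raised 20 to 48 mm from its rest
- portion_scale: flat grey portion scale that does not slide, 220 (x) by 190 (y) by 39 mm high, before the stands; origin mid-underside; its pan is a level plate that does not sink, 150 (x) by 180 (y) mm, top at z = 39, middle at x = +25 mm; display and key on the -x side
- pan_middle (a point): middle of the top of the scale's pan
- flour_dredger: steel shaker with a handle, 74 by 105 by 112 mm, bystander; origin at its underside
- pepper_mill: wooden pepper mill, 58 mm across, 170 mm tall, bystander; origin at the middle of its underside
- timer: red and white round kitchen timer, 68 mm across, 36 mm high, bystander; origin at the middle of its underside

How it is judged:
By the outcome, as a careful person would: the job done as asked, in the order asked, and still so for the second after the job is handed in, with the robot touching nothing.
It also fails if it takes over 64 s, if anything falls off the work surface, if the arm or the gripper's body presses on something with over 40 N, if the wrist force passes 120 N, or if a joint passes its speed limit or range.

## Robot

A 6-joint arm with a two-finger parallel gripper is mounted at the origin on a cart in front of the work surface, level with it; the furniture and walls round the work are solid. World frame = base frame: x ahead of the robot, y to its left, z up, the work surface at z = 0. Lengths are in mm, angles in degrees, forces in N, time in s.
With the tool pointing down it reaches from about 250 to 800 mm from the base axis. Payload 8.5 kg.
Tool frame: the origin (TCP) lies between the finger pads; the fingertips stand 22 mm ahead of it and the grasp point (between the pads) lies 3 mm ahead of it (robot.finger_overhang is the z of the fingertips in the tool frame, in mm); z points along the fingers, y is the line along which they close (so a half turn about z gives the same grasp; the last joint's range is limited). The gripper opens to 85 mm and grips with 20 to 120 N. Pads are 22 mm wide; open, the fingers measure 114 mm over their backs; the gripper's body (76 mm by 85 mm) begins 54 mm behind the grasp point. The pads swing forward as they close: fully open they stand 13 mm farther back than shut.
Start: joints at [67.666, 13.648, -0.773, 75.585, 0, 90], TCP at [199.484, 485.579, 253.276] pointing down, gripper open.
Joint ranges: [-152.45, 152.45], [-59.26, 108.67], [-65.41, 83.53], [-104.44, 129.93], [-82.83, 76.93], [-180, 180]. Speed limits (degrees/s): [127.2, 127.2, 159.86, 180, 180, 180].

## Interface

Orientations are given as [roll, pitch, yaw] about the fixed x, y, z axes, in that order (R = Rz(yaw) Ry(pitch) Rx(roll)).
In Python, from workcell import robot, vision gives the robot as it stands.
- The arm moves only by the shell command python3 -m jog 'ROWS' [FORCE]. ROWS is JSON, a list of rows, each an object of numbers: "x", "y", "z": the shift along the tool's x, y, z in m; "ax", "ay", "az": the turn, a rotation vector about the tool's x, y, z in degrees; "jaw": the opening, from -1 (shut) to 1 (fully open). A call has 1 to 20 rows; each row shifts and turns the commanded pose from where the row before left it, along the tool's axes as they then stand; what a row does not reach is not made up. A row lasts 1/8 s, in which the tool goes at most 62.5 mm and 10.7 degrees, less where a joint would pass 70% of its speed; a pose out of reach is approached as far as the arm can. A call with a gripper value outside its range is refused whole. The fingers move at their own pace and stop on an object; FORCE is the grip in N (left out, the last holds). Time passes only in rows, so rows that do not move let the fingers close. It gives the time, the measured TCP pose, the force, the opening and the grip force at its end, in the units of the state.
- robot.get_obs(): the state, without advancing time (a new reading comes with each control period).
- vision.snapshot(name): name is "scene" or "top" or "wrist"; returns (picture, depth): 384x512x3 uint8, red, green, blue; 384x512 float32, mm along the optical axis (not along the pixel's ray), 0 where there is no reading.
- vision.camera_model(name): a dict with "fx", "fy", "cx", "cy" (pixels), "k1" (the pictures are not rectified: a ray, as slopes to the right and down, at radius r is drawn at 1 + k1 r^2 times it, then the intrinsics apply), "xyz" and "rotation" of the camera in the world; the wrist camera has in their place "tool_from_camera" (4x4, takes a point from camera to tool coordinates, whose origin is the TCP and whose axes are the flange's). Camera axes: x right, y up, looking along -z (the intrinsics and any distortion apply to the point x, -y, -z); pixel columns grow to the right and rows downward; lengths in mm; the calibration is good to about 2 mm. A picture is of the moment at which its call begins: read the wrist's pose just before it. camera_model takes no time and is no camera call.
- robot.close_job(): hands the job in; it is judged then, once.
The state is a dict: "time": time; "joints": joint angles; "qvel": joint speeds; "effort": joint torques, N m; "position": TCP position; "tool_rot": TCP orientation; "force": force on the tool from outside, world axes, zero at the start; "moment": the same for the moment, N m; "finger_gap": opening from 0.0 (shut) to 1.0 (fully open); "grasp_force": force on a finger pad.
Only numpy, scipy, OpenCV 4.12 (cv2) and the standard library are available. Lean on these libraries where they do the work, as an engineer would, in place of code of your own. Each camera call takes 0.05 s, during which the arm holds its last target. There are 200 camera calls.

## Working session

There is one attempt and no reset: what is moved stays moved. The work goes in short steps, Python scripts to look and compute and a shell command to move; the robot and the scene stay as the last step left them, time stands still between calls to the robot, and variables do not carry over. Pictures are saved under pics/ and viewed, at most 10 in all, crops included, and the job is handed in when it is done.

```bash
ls; mkdir -p pics
cat > h.py <<'E'
import numpy as np, cv2
from workcell import robot, vision
def snap(n):
    o=robot.get_obs(); p,d=vision.snapshot(n); m=vision.camera_model(n); return o,p,d,m
def world(d,m):
    v,u=np.mgrid[0:384,0:512]
    a=(u-m['cx'])/m['fx']; b=(v-m['cy'])/m['fy']
    x,y=a.copy(),b.copy()
    for _ in range(10):
        s=1+m['k1']*(x*x+y*y); x,y=a/s,b/s
    P=np.stack([x*d,-y*d,-d],-1)
    W=P@np.array(m['rotation']).T+np.array(m['xyz'])
    W[d==0]=np.nan
    return W
E
python3 - <<'E'
from h import *
print(robot.get_obs())
ims=[]
for n in("scene","top"):
    o,p,d,m=snap(n); print(n,m); np.savez(n+'.npz',p=p,d=d,W=world(d,m)); cv2.imwrite(f'pics/{n}0.png',cv2.resize(p[...,::-1],(768,576)))
E
```

```text
pics
{'time': 0.0, 'joints': array([ 6.76657355e+01,  1.36803670e+01, -8.15392519e-01,  7.55822954e+01,
       -9.50316165e-04,  8.99993274e+01]), 'qvel': array([-0.03030441, -0.09582012, -0.02452382, -0.06461242,  0.02062029,
       -0.05195255]), 'effort': array([-2.53125509e-03, -5.38779724e+01,  3.46437657e+01,  1.83784193e-02,
       -1.13331646e-05, -1.99684416e-05]), 'position': array([199.37378383, 485.28422083, 252.69351626]), 'tool_rot': array([-1.79921945e+02,  9.49398952e-04,  1.57666409e+02]), 'force': array([0.6503278 , 0.12167314, 0.38590606]), 'moment': array([0.01045795, 0.01868042, 0.00852952]), 'grasp_force': 0.0, 'finger_gap': 1.0013991521030645}
scene {'fx': 431.3702152234959, 'fy': 431.3702152234959, 'cx': 255.25129735858374, 'cy': 189.0846922837173, 'k1': 0.02046776811213876, 'xyz': array([ -155.67573931, -1222.85904446,  1098.13045791]), 'rotation': array([ 56.26567817,  -0.96960583, -26.29499448])}Traceback (most recent call last):
  File "<stdin>", line 5, in <module>
  File "h.py", line 12, in world
    W=P@np.array(m['rotation']).T+np.array(m['xyz'])
      ~~~~~~~~~~~~~~~~~~~~~~~~~~~^~~~~~~~~~~~~~~~~~~
ValueError: operands could not be broadcast together with shapes (384,512) (3,)
```

```bash
sed -i "s/np.array(m\['rotation'\]).T/Rotation.from_euler('xyz',m['rotation'],degrees=True).as_matrix().T/; 1i from scipy.spatial.transform import Rotation" h.py
python3 - <<'E'
from h import *
for n in("scene","top"):
    o,p,d,m=snap(n); print(n,m['xyz'],m['rotation']); np.savez(n+'.npz',p=p,d=d,W=world(d,m)); cv2.imwrite(f'pics/{n}0.png',cv2.resize(p[...,::-1],(768,576)))
E
```

```text
scene [ -155.67573931 -1222.85904446  1098.13045791] [ 56.26567817  -0.96960583 -26.29499448]
top [ 385.15638476   59.33258728 1659.75548048] [  3.51978511  -1.33508873 -89.23687121]
```

View pics/scene0.png

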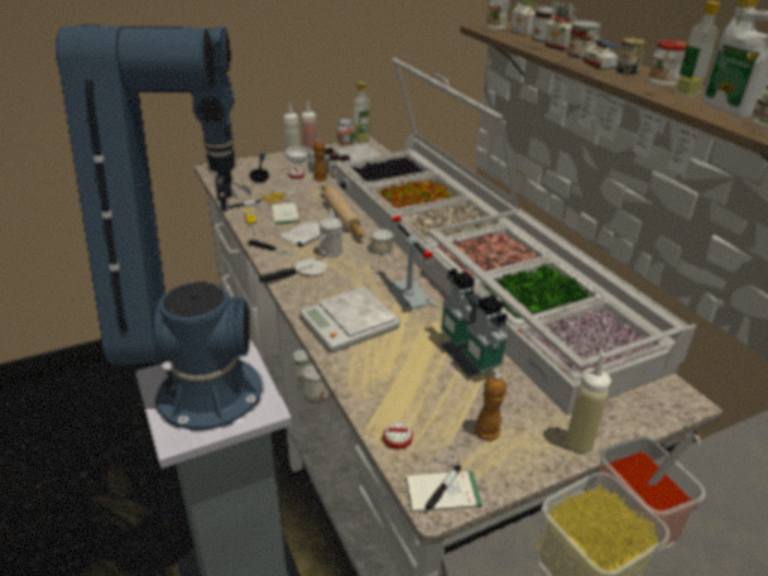

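View pics/top0.png

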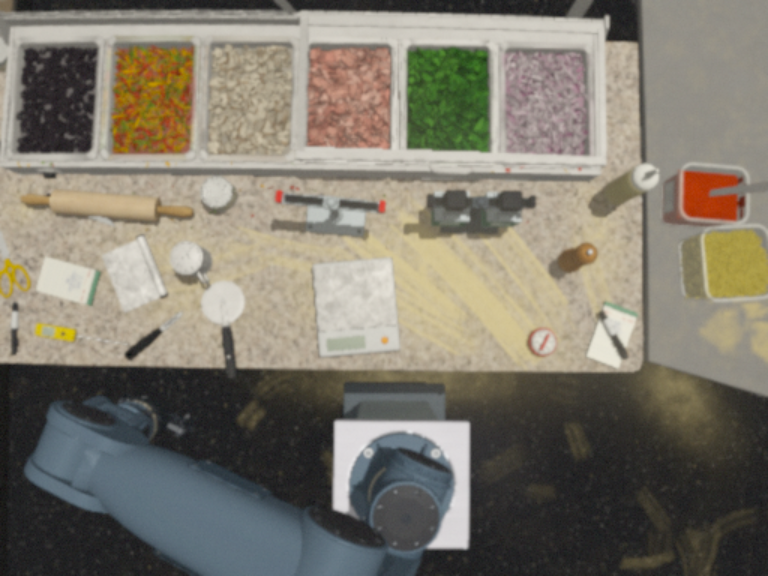

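Run:
```python
from h import *
z=np.load('top.npz'); W=z['W']; p=z['p'].astype(int)
def reg(u0,u1,v0,v1,zl,zh,name,extra=None):
    m=np.zeros(W.shape[:2],bool); m[int(v0/1.5):int(v1/1.5),int(u0/1.5):int(u1/1.5)]=1
    with np.errstate(all='ignore'): m&=(W[...,2]>zl)&(W[...,2]<zh)
    if extra is not None: m&=extra
    q=W[m]
    if len(q)<8: print(name,len(q)); return
    r=cv2.minAreaRect(q[:,:2].astype(np.float32)); l=np.percentile(q,[2,98],axis=0)
    print(name,len(q),'mean',q.mean(0).round(1),'rect',np.round(r[0],1),np.round(r[1],1),round(r[2],1),'lo/hi',l.round(0).tolist())
red=(p[...,0]>p[...,1]+60)
reg(250,300,170,230,100,260,'redL',red); reg(360,400,180,230,100,260,'redR',red)
reg(255,400,170,230,170,230,'svc bar'); reg(280,400,190,250,3,20,'svc base')
reg(410,560,170,250,215,235,'grips')
reg(410,485,170,250,212,235,'gripL'); reg(485,530,170,250,212,235,'gripR')
reg(410,560,170,250,175,212,'blk bar')
reg(410,560,170,250,120,145,'lids')
reg(415,560,170,250,3,20,'blk base')
reg(300,410,245,370,33,45,'scale'); reg(300,410,245,370,25,33,'scale low')
reg(150,250,235,290,20,200,'dredger?');reg(550,610,235,280,20,200,'mill')
reg(500,700,100,300,150,400,'bottle')
reg(0,620,0,180,30,400,'bins'); reg(190,240,170,215,10,100,'jar')
reg(250,560,0,180,100,400,'binhigh')
```

```text
redL 34 mean [643.  271.7 208.5] rect [643.2 272.6] [13.2 23.5] 89.0 lo/hi [[632.0, 266.0, 204.0], [655.0, 279.0, 215.0]]
redR 32 mean [624.8  54.3 208. ] rect [624.1  55.4] [22.9 12.5] 0.6 lo/hi [[613.0, 49.0, 192.0], [635.0, 62.0, 214.0]]
svc bar 593 mean [633.1 164.2 192.5] rect [633.5 163.7] [231.8  27.9] 85.9 lo/hi [[615.0, 52.0, 183.0], [651.0, 275.0, 212.0]]
svc base 998 mean [619.2 157.3   8.2] rect [627.4 156.2] [141.1 282.6] 0.9 lo/hi [[562.0, 22.0, 3.0], [693.0, 290.0, 18.0]]
grips 374 mean [ 640.2 -160.5  220.9] rect [ 639.8 -158.4] [ 41.8 221.6] 0.9 lo/hi [[620.0, -240.0, 216.0], [660.0, -79.0, 228.0]]
gripL 189 mean [639.4 -98.8 220.3] rect [641.1 -83.9] [77.1 40.8] 85.4 lo/hi [[620.0, -121.0, 214.0], [659.0, -72.0, 226.0]]
gripR 198 mean [ 640.1 -216.8  221. ] rect [ 640.6 -218.2] [41.8 46.1] 1.0 lo/hi [[620.0, -240.0, 214.0], [661.0, -195.0, 228.0]]
blk bar 408 mean [ 637.3 -147.3  194. ] rect [ 640.8 -155.7] [ 43.3 230.8] 0.4 lo/hi [[619.0, -265.0, 181.0], [653.0, -42.0, 211.0]]
lids 366 mean [ 624.9 -152.7  132.6] rect [ 640.6 -159.6] [ 67.6 197.8] 0.1 lo/hi [[608.0
[... 492 characters left out ...]
5.0 lo/hi [[465.0, 453.0, 21.0], [552.0, 591.0, 117.0]]
mill 332 mean [ 534.4 -389.8  113.9] rect [ 536.8 -397.1] [51.5 55.8] 60.9 lo/hi [[511.0, -417.0, 34.0], [561.0, -373.0, 169.0]]
bottle 1401 mean [ 700.6 -361.   179.1] rect [ 673.6 -365.1] [306.  344.5] 30.4 lo/hi [[530.0, -528.0, 152.0], [860.0, -198.0, 228.0]]
bins 43710 mean [899.7 239.3 108.6] rect [890.3 249.2] [ 370.7 1486.3] 0.3 lo/hi [[725.0, -426.0, 64.0], [1064.0, 913.0, 163.0]]
jar 584 mean [687.8 440.2  49.9] rect [684.6 445.4] [ 98.3 130.6] 5.1 lo/hi [[642.0, 398.0, 14.0], [728.0, 504.0, 73.0]]
binhigh 16903 mean [904.5   5.5 120.2] rect [890.9   6.1] [370.7 718.6] 0.5 lo/hi [[729.0, -333.0, 101.0], [1066.0, 347.0, 163.0]]
```

```bash
R='{"az":9.667,"z":-0.007}'; python3 -m jog '[{"az":9.667,"z":-0.007},{"az":9.667,"z":-0.007},{"az":9.667,"z":-0.007},{"az":9.667,"z":-0.007},{"az":9.667,"z":-0.007},{"az":9.667,"z":-0.007},{"az":9.667,"z":-0.007}]'
```

```text
invalid input at $[0]: expected keys x, y, z, ax, ay, az, jaw
```

```bash
python3 -m jog '[{"x":0,"y":0,"z":-0.007,"ax":0,"ay":0,"az":9.667,"jaw":1},{"x":0,"y":0,"z":-0.007,"ax":0,"ay":0,"az":9.667,"jaw":1},{"x":0,"y":0,"z":-0.007,"ax":0,"ay":0,"az":9.667,"jaw":1},{"x":0,"y":0,"z":-0.007,"ax":0,"ay":0,"az":9.667,"jaw":1},{"x":0,"y":0,"z":-0.007,"ax":0,"ay":0,"az":9.667,"jaw":1},{"x":0,"y":0,"z":-0.007,"ax":0,"ay":0,"az":9.667,"jaw":1},{"x":0,"y":0,"z":-0.007,"ax":0,"ay":0,"az":9.667,"jaw":1}]' 60
```

```text
time: 1.02
position: [199.4, 485.5, 302.3]
tool_rot: [-180.0, 0.0, 89.7]
force: [-0.4, -0.2, 0.9]
finger_gap: 0.998
grasp_force: 0.0
```

```bash
python3 -m jog '[{"x":-0.02,"y":0.015,"z":0,"ax":0,"ay":0,"az":0,"jaw":1},{"x":-0.042,"y":0.032,"z":0,"ax":0,"ay":0,"az":0,"jaw":1},{"x":-0.046,"y":0.035,"z":0,"ax":0,"ay":0,"az":0,"jaw":1},{"x":-0.046,"y":0.035,"z":0,"ax":0,"ay":0,"az":0,"jaw":1},{"x":-0.046,"y":0.035,"z":0,"ax":0,"ay":0,"az":0,"jaw":1},{"x":-0.046,"y":0.035,"z":0,"ax":0,"ay":0,"az":0,"jaw":1},{"x":-0.046,"y":0.035,"z":0,"ax":0,"ay":0,"az":0,"jaw":1},{"x":-0.046,"y":0.035,"z":0,"ax":0,"ay":0,"az":0,"jaw":1},{"x":-0.046,"y":0.035,"z":0,"ax":0,"ay":0,"az":0,"jaw":1},{"x":-0.046,"y":0.035,"z":0,"ax":0,"ay":0,"az":0,"jaw":1},{"x":-0.046,"y":0.035,"z":0,"ax":0,"ay":0,"az":0,"jaw":1},{"x":-0.046,"y":0.035,"z":0,"ax":0,"ay":0,"az":0,"jaw":1},{"x":-0.042,"y":0.032,"z":0,"ax":0,"ay":0,"az":0,"jaw":1},{"x":-0.018,"y":0.012,"z":0,"ax":0,"ay":0,"az":0,"jaw":1},{"x":0,"y":0,"z":0,"ax":0,"ay":0,"az":0,"jaw":1}]'
python3 - <<'E'
from h import *
o,p,d,m=snap('wrist'); print(o['position'],o['tool_rot'],m)
np.savez('w1.npz',p=p,d=d,pos=o['position'],rot=o['tool_rot'],T=m['tool_from_camera'])
cv2.imwrite('pics/w1.png',p[...,::-1])
E
```

```text
time: 2.9
position: [640.9, -97.9, 301.0]
tool_rot: [-179.9, -0.0, 89.9]
force: [-0.7, 0.4, -0.7]
finger_gap: 0.998
grasp_force: 0.0
[640.89891667 -97.86472733 300.97155606] [-1.79901565e+02 -5.67147551e-03  8.98758045e+01] {'fx': 270.04233767563454, 'fy': 270.04233767563454, 'cx': 254.18330325312854, 'cy': 191.65140169743646, 'k1': -0.03256457238314766, 'tool_from_camera': array([[ 4.95128630e-04,  9.46292330e-01,  3.23311896e-01,
         8.22141163e+01],
       [ 9.99999874e-01, -4.43619702e-04, -2.33009203e-04,
        -2.73079196e-01],
       [-7.70672945e-05,  3.23311970e-01, -9.46292430e-01,
        -1.20514335e+02],
       [ 0.00000000e+00,  0.00000000e+00,  0.00000000e+00,
         1.00000000e+00]])}
```

View pics/w1.png

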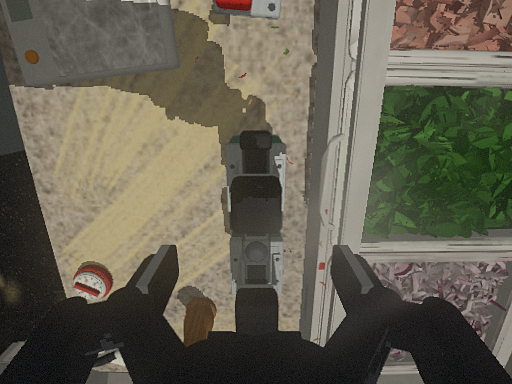

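```bash
cat >> h.py <<'E'
def wworld(f):
    z=np.load(f); m=vision.camera_model('wrist')
    T=z['T']; R=Rotation.from_euler('xyz',z['rot'],degrees=True).as_matrix()
    m=dict(m); m['rotation']=[0,0,0]; m['xyz']=[0,0,0]
    P=world(z['d'],m); return (P@T[:3,:3].T+T[:3,3])@R.T+z['pos'], z['p'].astype(int)
def stat(W,u0,u1,v0,v1,zl,zh,name):
    w=W[v0:v1,u0:u1]
    with np.errstate(all='ignore'): k=(w[...,2]>zl)&(w[...,2]<zh)
    q=w[k]
    if len(q)<8: print(name,len(q)); return
    r=cv2.minAreaRect(q[:,:2].astype(np.float32)); 
    print(name,len(q),'rect',np.round(r[0],1),np.round(r[1],1),round(r[2],1),'lo/hi',np.percentile(q,[1,99],axis=0).round(1).tolist())
E
python3 - <<'E'
from h import *
W,p=wworld('w1.npz')
stat(W,225,290,165,235,216,228,'gripL'); stat(W,230,285,280,335,216,228,'gripR')
stat(W,225,290,120,160,204,216,'stop'); stat(W,220,300,120,285,183,195,'bar')
stat(W,200,300,0,30,190,220,'red'); stat(W,0,190,0,90,34,44,'pan'); stat(W,220,300,125,175,120,140,'lidL')
E
```

```text
gripL 2556 rect [642.  -98.9] [41.5 45.1] 0.9 lo/hi [[622.0, -120.8, 216.4], [662.0, -77.6, 222.6]]
gripR 1349 rect [ 642.5 -212. ] [41.5 36.7] 0.4 lo/hi [[622.6, -229.2, 216.2], [662.7, -194.7, 222.5]]
stop 561 rect [641.6 -46.1] [24.5 13.4] 0.3 lo/hi [[629.5, -52.8, 206.8], [653.7, -39.5, 211.8]]
bar 1894 rect [ 642.  -119.1] [ 41.5 157.7] 0.4 lo/hi [[622.8, -194.7, 185.2], [661.7, -40.4, 194.6]]
red 383 rect [626.2  47.9] [24.9  3.4] 0.8 lo/hi [[614.1, 46.4, 190.5], [638.5, 49.2, 211.0]]
pan 8174 rect [431.8  60.6] [ 89.3 192.4] 88.6 lo/hi [[370.6, 21.4, 36.3], [522.4, 104.2, 40.8]]
lidL 884 rect [641.9 -77.2] [33.8 66.1] 89.7 lo/hi [[609.4, -93.1, 123.7], [674.6, -60.6, 137.1]]
```

```bash
python3 -m jog '[{"x":-0.001,"y":0.001,"z":0.025,"ax":0,"ay":0,"az":0,"jaw":1},{"x":0,"y":0,"z":0.035,"ax":0,"ay":0,"az":0,"jaw":1},{"x":0,"y":0,"z":0.025,"ax":0,"ay":0,"az":0,"jaw":1},{"x":0,"y":0,"z":0.008,"ax":0,"ay":0,"az":0,"jaw":0.7},{"x":0,"y":0,"z":0,"ax":0,"ay":0,"az":0,"jaw":0.2},{"x":0,"y":0,"z":0,"ax":0,"ay":0,"az":0,"jaw":-1},{"x":0,"y":0,"z":0,"ax":0,"ay":0,"az":0,"jaw":-1},{"x":0,"y":0,"z":0,"ax":0,"ay":0,"az":0,"jaw":-1},{"x":0,"y":0,"z":0,"ax":0,"ay":0,"az":0,"jaw":-1}]' 80
```

```text
time: 4.08
position: [642.0, -97.2, 211.0]
tool_rot: [179.9, -0.0, 90.0]
force: [-1.3, 2.8, 7.3]
finger_gap: 0.479
grasp_force: 83.1
```

```bash
python3 -m jog '[{"x":0,"y":0,"z":-0.003,"ax":0,"ay":0,"az":0,"jaw":-1},{"x":0,"y":0,"z":-0.006,"ax":0,"ay":0,"az":0,"jaw":-1},{"x":0,"y":0,"z":-0.003,"ax":0,"ay":0,"az":0,"jaw":-1},{"x":0,"y":0,"z":0,"ax":0,"ay":0,"az":0,"jaw":-1},{"x":0,"y":0,"z":0,"ax":0,"ay":0,"az":0,"jaw":-1},{"x":0,"y":0,"z":0,"ax":0,"ay":0,"az":0,"jaw":-1},{"x":0,"y":0,"z":0,"ax":0,"ay":0,"az":0,"jaw":-1}]'; python3 -c "
from workcell import robot;o=robot.get_obs();print(o['force'],o['moment'])"
```

```text
time: 4.95
position: [641.4, -97.4, 221.2]
tool_rot: [-180.0, 0.0, 90.0]
force: [1.5, 0.1, -7.4]
finger_gap: 0.48
grasp_force: 81.9
[ 1.52537944  0.05799058 -7.36503864] [-0.01893238  0.05009133  0.01676428]
```

```bash
python3 -m jog '[{"x":0,"y":0,"z":-0.006,"ax":0,"ay":0,"az":0,"jaw":-1},{"x":0,"y":0,"z":-0.012,"ax":0,"ay":0,"az":0,"jaw":-1},{"x":0,"y":0,"z":-0.006,"ax":0,"ay":0,"az":0,"jaw":-1},{"x":0,"y":0,"z":0,"ax":0,"ay":0,"az":0,"jaw":-1},{"x":0,"y":0,"z":0,"ax":0,"ay":0,"az":0,"jaw":-1},{"x":0,"y":0,"z":0,"ax":0,"ay":0,"az":0,"jaw":-1}]'; python3 -c "
from h import *
F=[]
for i in range(8): F.append(robot.get_obs()['force']); o=snap('wrist')
print(np.round(F,1), robot.get_obs()['position'])
_,p,d,m=o;o=robot.get_obs(); np.savez('w2.npz',p=p,d=d,pos=o['position'],rot=o['tool_rot'],T=m['tool_from_camera'])
W,p=wworld('w2.npz')
cv2.imwrite('pics/w2.png',p[...,::-1])
stat(W,150,380,0,250,207,214,'stop/red')
"
```

```text
time: 5.7
position: [641.3, -97.4, 244.9]
tool_rot: [-180.0, -0.0, 90.0]
force: [-0.1, 0.3, -8.1]
finger_gap: 0.485
grasp_force: 82.3
[[-0.1  0.3 -8.1]
 [-0.3  0.6 -8.8]
 [-0.3 -0.6 -7.8]
 [-0.1  0.3 -8.3]
 [-0.3 -0.1 -7.7]
 [-0.3 -0.3 -8.4]
 [-0.1  0.1 -8.2]
 [ 0.6 -0.5 -7.2]] [641.45839463 -97.43224053 245.30220431]
stop/red 1007 rect [641.1 -61.7] [41.2 44.6] 1.1 lo/hi [[622.2, -80.9, 207.3], [660.1, -39.7, 212.5]][ WARN:0@7.679] global loadsave.cpp:1063 imwrite_ Unsupported depth image for selected encoder is fallbacked to CV_8U.
```

View pics/w2.png

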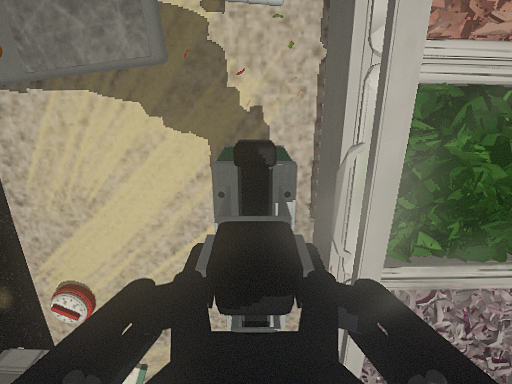

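```bash
python3 -m jog '[{"x":0.004,"y":0,"z":0,"ax":0,"ay":0,"az":0,"jaw":-1},{"x":0.01,"y":0,"z":0,"ax":0,"ay":0,"az":0,"jaw":-1},{"x":0.016,"y":0,"z":0,"ax":0,"ay":0,"az":0,"jaw":-1},{"x":0.02,"y":0,"z":0,"ax":0,"ay":0,"az":0,"jaw":-1},{"x":0.02,"y":0,"z":0,"ax":0,"ay":0,"az":0,"jaw":-1},{"x":0.016,"y":0,"z":0,"ax":0,"ay":0,"az":0,"jaw":-1},{"x":0.01,"y":0,"z":0,"ax":0,"ay":0,"az":0,"jaw":-1},{"x":0.005,"y":0,"z":0,"ax":0,"ay":0,"az":0,"jaw":-1},{"x":0,"y":0,"z":0,"ax":0,"ay":0,"az":0,"jaw":-1},{"x":0,"y":0,"z":0,"ax":0,"ay":0,"az":0,"jaw":-1}]'; python3 -c "
from h import *
o,p,d,m=snap('wrist'); np.savez('w3.npz',p=p,d=d,pos=o['position'],rot=o['tool_rot'],T=m['tool_from_camera'])
W,p=wworld('w3.npz')
cv2.imwrite('pics/w3.png',p[...,::-1].astype('uint8'))
with np.errstate(all='ignore'): k=(W[...,2]>184)&(W[...,2]<215)&(W[...,1]>46)&(W[...,0]<700)&(W[...,0]>580)
q=W[k]
for a in range(46,286,15):
    s=q[(q[:,1]>a)&(q[:,1]<a+15)]
    if len(s)>10: print(a,len(s),np.percentile(s,[2,50,98],axis=0).round(1).tolist())
k&=(W[...,2]<196); q=W[k]; q=q[(q[:,1]>70)&(q[:,1]<140)]
r=cv2.minAreaRect(q[:,:2].astype(np.float32));print(r)
"
```

```text
time: 7.35
position: [641.5, 3.0, 245.3]
tool_rot: [-180.0, 0.0, 90.0]
force: [-1.0, -1.0, -7.8]
finger_gap: 0.483
grasp_force: 82.1
46 1062 [[614.7, 47.9, 189.3], [627.8, 55.5, 210.1], [638.8, 60.9, 211.7]]
61 954 [[616.2, 61.1, 188.3], [627.0, 68.0, 190.0], [639.2, 75.5, 206.8]]
76 997 [[617.4, 76.1, 188.3], [628.9, 83.9, 190.0], [640.5, 90.9, 191.4]]
91 1033 [[618.6, 91.5, 188.2], [630.3, 98.8, 190.0], [641.8, 105.6, 191.6]]
106 1155 [[619.8, 106.1, 188.2], [631.6, 113.6, 190.0], [642.9, 120.7, 191.5]]
121 1238 [[621.0, 121.3, 188.0], [632.6, 128.7, 190.0], [644.1, 135.7, 191.5]]
136 270 [[621.5, 136.0, 188.0], [633.3, 137.6, 190.0], [645.1, 139.0, 191.5]]
((630.5424194335938, 104.532958984375), (70.7905502319336, 24.606584548950195), 85.69706726074219)
```

View pics/w3.png

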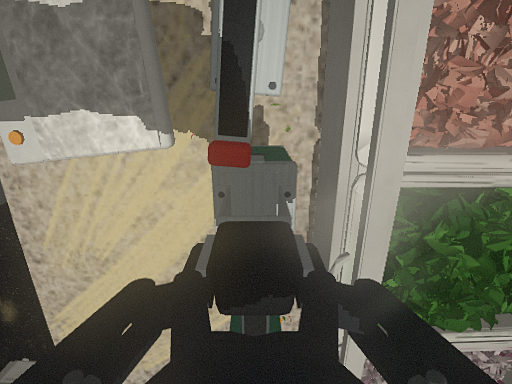

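```bash
python3 -m jog '[{"x":0,"y":-0.003,"z":0,"ax":0,"ay":0,"az":0,"jaw":-1},{"x":0,"y":-0.006,"z":0,"ax":0,"ay":0,"az":0,"jaw":-1},{"x":0,"y":-0.006,"z":0,"ax":0,"ay":0,"az":0,"jaw":-1},{"x":0,"y":-0.004,"z":0,"ax":0,"ay":0,"az":0,"jaw":-1},{"x":0,"y":0,"z":0,"ax":0,"ay":0,"az":1.5,"jaw":-1},{"x":0,"y":0,"z":0,"ax":0,"ay":0,"az":2,"jaw":-1},{"x":0,"y":0,"z":0,"ax":0,"ay":0,"az":1,"jaw":-1},{"x":0,"y":0,"z":0,"ax":0,"ay":0,"az":0,"jaw":-1},{"x":0,"y":0,"z":0,"ax":0,"ay":0,"az":0,"jaw":-1}]'; python3 -c "
from h import *
o,p,d,m=snap('wrist'); np.savez('w4.npz',p=p,d=d,pos=o['position'],rot=o['tool_rot'],T=m['tool_from_camera'])
W,p=wworld('w4.npz')
t=o['position'][:2]; print(o['position'],o['tool_rot'])
with np.errstate(all='ignore'): k=(W[...,2]>186)&(W[...,2]<195)&(W[...,1]>64)&(W[...,1]<140)&(W[...,0]<700)&(W[...,0]>580)
q=W[k]; r=cv2.minAreaRect(q[:,:2].astype(np.float32));print(r)
stat(W,200,320,190,330,230,262,'grip')
"
```

```text
time: 8.52
position: [622.5, 3.6, 245.2]
tool_rot: [-180.0, 0.0, 85.5]
force: [-0.1, -0.7, -7.6]
finger_gap: 0.477
grasp_force: 82.3
[622.51735443   3.57551652 245.23344623] [-1.79992446e+02  5.87266573e-03  8.55069257e+01]
((630.2801513671875, 101.39371490478516), (76.71580505371094, 24.20648956298828), 85.34717559814453)
grip 8800 rect [624.    1.7] [45.3 64.3] 85.8 lo/hi [[597.7, -18.9, 232.7], [654.0, 24.6, 261.6]]
```

```bash
python3 -m jog '[{"x":0.004,"y":0,"z":0,"ax":0,"ay":0,"az":0,"jaw":-1},{"x":0.01,"y":0,"z":0,"ax":0,"ay":0,"az":0,"jaw":-1},{"x":0.016,"y":0,"z":0,"ax":0,"ay":0,"az":0,"jaw":-1},{"x":0.02,"y":0,"z":0,"ax":0,"ay":0,"az":0,"jaw":-1},{"x":0.02,"y":0,"z":0,"ax":0,"ay":0,"az":0,"jaw":-1},{"x":0.016,"y":0,"z":0,"ax":0,"ay":0,"az":0,"jaw":-1},{"x":0.011,"y":0,"z":0,"ax":0,"ay":0,"az":0,"jaw":-1},{"x":0.006,"y":0,"z":0,"ax":0,"ay":0,"az":0,"jaw":-1},{"x":0,"y":0,"z":0,"ax":0,"ay":0,"az":0,"jaw":-1},{"x":0,"y":0,"z":0,"ax":0,"ay":0,"az":0,"jaw":-1}]'
```

```text
time: 9.82
position: [630.5, 105.7, 245.3]
tool_rot: [-180.0, 0.0, 85.5]
force: [0.4, 0.3, -8.5]
finger_gap: 0.48
grasp_force: 82.3
```

```bash
python3 -m jog '[{"x":0,"y":0,"z":0.005,"ax":0,"ay":0,"az":0,"jaw":-1},{"x":0,"y":0,"z":0.01,"ax":0,"ay":0,"az":0,"jaw":-1},{"x":0,"y":0,"z":0.009,"ax":0,"ay":0,"az":0,"jaw":-1},{"x":0,"y":0,"z":0.005,"ax":0,"ay":0,"az":0,"jaw":-1},{"x":0,"y":0,"z":0.003,"ax":0,"ay":0,"az":0,"jaw":-1},{"x":0,"y":0,"z":0.001,"ax":0,"ay":0,"az":0,"jaw":-1},{"x":0,"y":0,"z":0,"ax":0,"ay":0,"az":0,"jaw":-1}]'
```

```text
time: 10.7
position: [630.6, 106.3, 212.5]
tool_rot: [180.0, 0.0, 85.5]
force: [0.5, 0.2, -8.3]
finger_gap: 0.478
grasp_force: 82.2
```

```bash
python3 -m jog '[{"x":0,"y":0,"z":0.001,"ax":0,"ay":0,"az":0,"jaw":-1},{"x":0,"y":0,"z":0.001,"ax":0,"ay":0,"az":0,"jaw":-1},{"x":0,"y":0,"z":0,"ax":0,"ay":0,"az":0,"jaw":-1},{"x":0,"y":0,"z":0,"ax":0,"ay":0,"az":0,"jaw":-1}]'
```

```text
time: 11.2
position: [630.7, 106.3, 211.0]
tool_rot: [179.9, -0.0, 85.5]
force: [-1.7, -0.5, 0.9]
finger_gap: 0.479
grasp_force: 83.1
```

```bash
python3 -m jog '[{"x":0,"y":0,"z":0,"ax":0,"ay":0,"az":0,"jaw":0},{"x":0,"y":0,"z":0,"ax":0,"ay":0,"az":0,"jaw":0.1},{"x":0,"y":0,"z":0,"ax":0,"ay":0,"az":0,"jaw":0.4},{"x":0,"y":0,"z":0,"ax":0,"ay":0,"az":0,"jaw":0.8},{"x":0,"y":0,"z":0,"ax":0,"ay":0,"az":0,"jaw":1},{"x":0,"y":0,"z":-0.01,"ax":0,"ay":0,"az":0,"jaw":1},{"x":0,"y":0,"z":-0.03,"ax":0,"ay":0,"az":0,"jaw":1},{"x":0,"y":0,"z":-0.035,"ax":0,"ay":0,"az":0,"jaw":1},{"x":0,"y":0,"z":-0.015,"ax":0,"ay":0,"az":0,"jaw":1},{"x":0,"y":0,"z":0,"ax":0,"ay":0,"az":0,"jaw":1}]'; python3 -c "
from h import *
o,p,d,m=snap('wrist'); np.savez('w5.npz',p=p,d=d,pos=o['position'],rot=o['tool_rot'],T=m['tool_from_camera'])
W,p=wworld('w5.npz')
print(o['position'],o['tool_rot'])
cv2.imwrite('pics/w5.png',p[...,::-1].astype('uint8'))
stat(W,200,320,160,250,216,228,'grip');stat(W,200,320,100,250,125,137,'lid')
"
```

```text
time: 12.45
position: [631.1, 106.3, 302.1]
tool_rot: [179.8, -0.0, 85.5]
force: [0.0, 0.2, -0.9]
finger_gap: 0.999
grasp_force: 0.0
[631.1131381  106.3467873  302.09467891] [ 1.79834041e+02 -3.60223858e-02  8.54956710e+01]
grip 2517 rect [630.7 104.4] [44.2 41.7] 85.6 lo/hi [[610.5, 82.8, 216.3], [650.8, 126.2, 222.8]]
lid 1133 rect [630.7 103.9] [77.7 66.2] 85.8 lo/hi [[596.7, 66.7, 126.4], [664.7, 144.2, 136.4]]
```

View pics/w5.png

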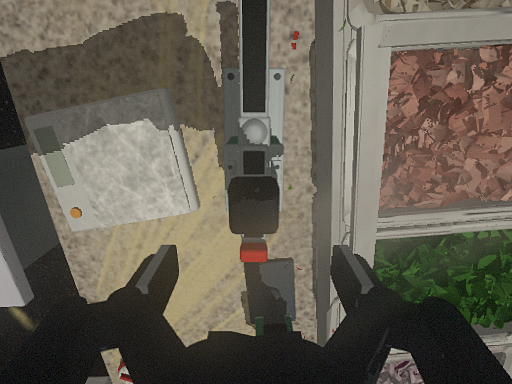

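```bash
python3 -c "
from h import *
W,p=wworld('w5.npz')
with np.errstate(all='ignore'): k=(W[...,2]>30)&(W[...,2]<45)&(W[...,0]<535)&(W[...,1]<215)&(W[...,0]>290)
q=W[k][:,:2].astype(np.float32); r=cv2.minAreaRect(q); print(r,len(q))
with np.errstate(all='ignore'): k&=(W[...,2]>36.5)
kk=cv2.morphologyEx(k.astype('uint8'),cv2.MORPH_OPEN,np.ones((5,5)))>0
q=W[kk][:,:2].astype(np.float32); r=cv2.minAreaRect(q); print(r,len(q),W[kk][:,2].mean())
"
python3 -m jog '[{"x":0,"y":0,"z":0,"ax":0,"ay":0,"az":-4.4,"jaw":1},{"x":-0.02,"y":0.001,"z":0,"ax":0,"ay":0,"az":0,"jaw":1},{"x":-0.04,"y":0.002,"z":0,"ax":0,"ay":0,"az":0,"jaw":1},{"x":-0.046,"y":0.002,"z":0,"ax":0,"ay":0,"az":0,"jaw":1},{"x":-0.046,"y":0.002,"z":0,"ax":0,"ay":0,"az":0,"jaw":1},{"x":-0.046,"y":0.002,"z":0,"ax":0,"ay":0,"az":0,"jaw":1},{"x":-0.046,"y":0.001,"z":0,"ax":0,"ay":0,"az":0,"jaw":1},{"x":-0.04,"y":0.001,"z":0,"ax":0,"ay":0,"az":0,"jaw":1},{"x":-0.026,"y":0,"z":0,"ax":0,"ay":0,"az":0,"jaw":1},{"x":-0.014,"y":0,"z":0,"ax":0,"ay":0,"az":0,"jaw":1},{"x":0,"y":0,"z":0,"ax":0,"ay":0,"az":0,"jaw":1}]'; python3 -c "
from h import *
o,p,d,m=snap('wrist'); np.savez('w6.npz',p=p,d=d,pos=o['position'],rot=o['tool_rot'],T=m['tool_from_camera'])
W,p=wworld('w6.npz')
print(o['position'],o['tool_rot'])
stat(W,200,320,160,250,216,228,'grip')
cv2.imwrite('pics/w6.png',p[...,::-1].astype('uint8'))
with np.errstate(all='ignore'):k=(W[...,2]>145)&(W[...,2]<260)&(W[...,1]<-300)&(W[...,1]>-460)&(W[...,0]<720)
k[:,:][np.hypot(W[...,0]-o['position'][0],W[...,1]-o['position'][1])<90]=0
print(np.percentile(W[k],[2,98],axis=0) if k.sum()>20 else k.sum())
"
```

```text
((425.4489440917969, -62.74615478515625), (219.44541931152344, 540.888427734375), 1.7754361629486084) 12958
((442.9962158203125, 113.5723876953125), (150.9260711669922, 180.43045043945312), 5.894693851470947) 12134 38.89319270396525
time: 13.88
position: [640.8, -218.2, 300.0]
tool_rot: [-180.0, -0.0, 89.8]
force: [0.2, 1.0, -0.9]
finger_gap: 1.0
grasp_force: 0.0
[ 640.83910576 -218.15565721  300.01349587] [-1.79971643e+02 -1.52541003e-02  8.98350197e+01]
grip 2619 rect [ 642.6 -216.2] [41.7 45. ] 0.9 lo/hi [[622.5, -237.9, 216.4], [662.7, -194.7, 222.7]]
[[ 529.47601134 -410.3289721   145.25026529]
 [ 561.67256663 -376.95304984  168.39861665]]
```

View pics/w6.png

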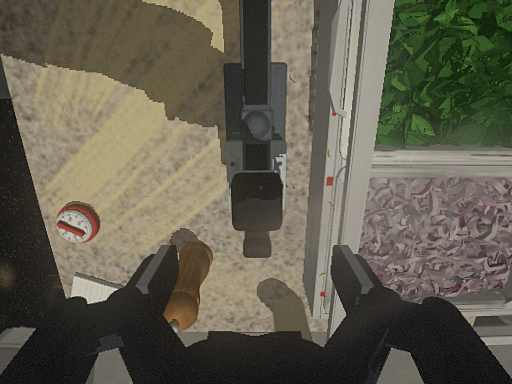

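```bash
python3 -m jog '[{"x":0.001,"y":0.001,"z":0.025,"ax":0,"ay":0,"az":0,"jaw":1},{"x":0,"y":0,"z":0.035,"ax":0,"ay":0,"az":0,"jaw":1},{"x":0,"y":0,"z":0.024,"ax":0,"ay":0,"az":0,"jaw":1},{"x":0,"y":0,"z":0.006,"ax":0,"ay":0,"az":0,"jaw":0.7},{"x":0,"y":0,"z":0,"ax":0,"ay":0,"az":0,"jaw":0.2},{"x":0,"y":0,"z":0,"ax":0,"ay":0,"az":0,"jaw":-1},{"x":0,"y":0,"z":0,"ax":0,"ay":0,"az":0,"jaw":-1},{"x":0,"y":0,"z":0,"ax":0,"ay":0,"az":0,"jaw":-1},{"x":0,"y":0,"z":0,"ax":0,"ay":0,"az":0,"jaw":-1},{"x":0,"y":0,"z":-0.005,"ax":0,"ay":0,"az":0,"jaw":-1},{"x":0,"y":0,"z":-0.012,"ax":0,"ay":0,"az":0,"jaw":-1},{"x":0,"y":0,"z":-0.012,"ax":0,"ay":0,"az":0,"jaw":-1},{"x":0,"y":0,"z":-0.005,"ax":0,"ay":0,"az":0,"jaw":-1},{"x":0,"y":0,"z":0,"ax":0,"ay":0,"az":0,"jaw":-1},{"x":0,"y":0,"z":0,"ax":0,"ay":0,"az":0,"jaw":-1}]' 80; python3 -c "
from h import *
F=[]
for i in range(4): F.append(robot.get_obs()['force']); o=snap('wrist')
print(np.round(F,1), robot.get_obs()['position'])"
```

```text
time: 15.8
position: [641.8, -216.7, 243.9]
tool_rot: [-180.0, -0.0, 89.9]
force: [1.0, -0.8, -3.1]
finger_gap: 0.477
grasp_force: 81.3
[[ 1.  -0.8 -3.1]
 [ 0.1  0.8 -3. ]
 [ 0.9 -0.2 -3.7]
 [ 0.2 -0.3 -2.5]] [ 641.81934713 -216.72038084  243.93857106]
```

```bash
python3 -m jog '[{"x":-0.004,"y":0,"z":0,"ax":0,"ay":0,"az":0,"jaw":-1},{"x":-0.01,"y":0,"z":0,"ax":0,"ay":0,"az":0,"jaw":-1},{"x":-0.015,"y":0,"z":0,"ax":0,"ay":0,"az":0,"jaw":-1},{"x":-0.018,"y":0,"z":0,"ax":0,"ay":0,"az":0,"jaw":-1},{"x":-0.016,"y":0,"z":0,"ax":0,"ay":0,"az":0,"jaw":-1},{"x":-0.012,"y":0,"z":0,"ax":0,"ay":0,"az":0,"jaw":-1},{"x":-0.008,"y":0,"z":0,"ax":0,"ay":0,"az":0,"jaw":-1},{"x":-0.004,"y":0,"z":0,"ax":0,"ay":0,"az":0,"jaw":-1},{"x":0,"y":0,"z":0,"ax":0,"ay":0,"az":0,"jaw":-1},{"x":0,"y":0,"z":0,"ax":0,"ay":0,"az":0,"jaw":-1}]'; python3 -c "
from h import *
o,p,d,m=snap('wrist'); np.savez('w7.npz',p=p,d=d,pos=o['position'],rot=o['tool_rot'],T=m['tool_from_camera'])
W,p=wworld('w7.npz')
print(o['position'])
stat(W,180,330,60,215,206,214,'stop')
stat(W,180,330,100,215,158,174,'lid')
"
```

```text
time: 17.25
position: [641.9, -303.3, 244.4]
tool_rot: [-180.0, -0.0, 89.9]
force: [0.9, 0.3, -2.6]
finger_gap: 0.478
grasp_force: 81.2
[ 641.87656528 -303.31548752  244.42512785]
stop 993 rect [ 641.3 -272.2] [41.2 30.1] 2.7 lo/hi [[622.5, -284.8, 206.4], [661.1, -257.6, 212.7]]
lid 2867 rect [ 641.7 -286.6] [44.8 66.4] 89.8 lo/hi [[609.3, -305.4, 159.8], [674.1, -264.8, 171.0]]
```

```bash
python3 -m jog '[{"x":0,"y":-0.004,"z":0,"ax":0,"ay":0,"az":0,"jaw":-1},{"x":0,"y":-0.01,"z":0,"ax":0,"ay":0,"az":0,"jaw":-1},{"x":0,"y":-0.014,"z":0,"ax":0,"ay":0,"az":0,"jaw":-1},{"x":0.006,"y":-0.014,"z":0,"ax":0,"ay":0,"az":0,"jaw":-1},{"x":0.016,"y":-0.012,"z":0,"ax":0,"ay":0,"az":0,"jaw":-1},{"x":0.026,"y":-0.012,"z":0,"ax":0,"ay":0,"az":0,"jaw":-1},{"x":0.032,"y":-0.012,"z":0,"ax":0,"ay":0,"az":0,"jaw":-1},{"x":0.032,"y":-0.012,"z":0,"ax":0,"ay":0,"az":0,"jaw":-1},{"x":0.032,"y":-0.012,"z":0,"ax":0,"ay":0,"az":0,"jaw":-1},{"x":0.032,"y":-0.012,"z":0,"ax":0,"ay":0,"az":0,"jaw":-1},{"x":0.032,"y":-0.012,"z":0,"ax":0,"ay":0,"az":0,"jaw":-1},{"x":0.032,"y":-0.012,"z":0,"ax":0,"ay":0,"az":0,"jaw":-1},{"x":0.032,"y":-0.012,"z":0,"ax":0,"ay":0,"az":0,"jaw":-1},{"x":0.032,"y":-0.012,"z":0,"ax":0,"ay":0,"az":0,"jaw":-1},{"x":0.032,"y":-0.012,"z":0,"ax":0,"ay":0,"az":0,"jaw":-1},{"x":0.026,"y":-0.01,"z":0,"ax":0,"ay":0,"az":0,"jaw":-1},{"x":0.016,"y":-0.006,"z":0,"ax":0,"ay":0,"az":0,"jaw":-1},{"x":0.006,"y":-0.003,"z":0,"ax":0,"ay":0,"az":0,"jaw":-1},{"x":0,"y":0,"z":0,"ax":0,"ay":0,"az":0,"jaw":-1},{"x":0,"y":0,"z":0,"ax":0,"ay":0,"az":0,"jaw":-1}]'
```

```text
time: 19.8
position: [449.8, 80.0, 244.3]
tool_rot: [180.0, 0.0, 89.9]
force: [-0.2, -0.8, -3.7]
finger_gap: 0.48
grasp_force: 81.3
```

```bash
python3 -m jog '[{"x":0.005,"y":-0.001,"z":0,"ax":0,"ay":0,"az":0,"jaw":-1},{"x":0.012,"y":-0.002,"z":0,"ax":0,"ay":0,"az":0,"jaw":-1},{"x":0.011,"y":-0.002,"z":0,"ax":0,"ay":0,"az":0,"jaw":-1},{"x":0.006,"y":-0.002,"z":0,"ax":0,"ay":0,"az":0,"jaw":-1},{"x":0,"y":0,"z":0.004,"ax":0,"ay":0,"az":-2,"jaw":-1},{"x":0,"y":0,"z":0.008,"ax":0,"ay":0,"az":-2,"jaw":-1},{"x":0,"y":0,"z":0.008,"ax":0,"ay":0,"az":-2,"jaw":-1},{"x":0,"y":0,"z":0.004,"ax":0,"ay":0,"az":0,"jaw":-1},{"x":0,"y":0,"z":0.002,"ax":0,"ay":0,"az":0,"jaw":-1},{"x":0,"y":0,"z":0,"ax":0,"ay":0,"az":0,"jaw":-1},{"x":0,"y":0,"z":0,"ax":0,"ay":0,"az":0,"jaw":-1},{"x":0,"y":0,"z":0,"ax":0,"ay":0,"az":0,"jaw":-1}]'
```

```text
time: 21.3
position: [442.7, 114.6, 218.5]
tool_rot: [180.0, 0.0, 95.9]
force: [0.2, 0.1, -2.9]
finger_gap: 0.475
grasp_force: 81.3
```

```bash
python3 -m jog '[{"x":-0.001,"y":0,"z":0.002,"ax":0,"ay":0,"az":0,"jaw":-1},{"x":0,"y":0,"z":0.001,"ax":0,"ay":0,"az":0,"jaw":-1},{"x":0,"y":0,"z":0.001,"ax":0,"ay":0,"az":0,"jaw":-1},{"x":0,"y":0,"z":0,"ax":0,"ay":0,"az":0,"jaw":-1},{"x":0,"y":0,"z":0,"ax":0,"ay":0,"az":0,"jaw":-1}]'; for i in 1; do python3 -m jog '[{"x":0,"y":0,"z":0.001,"ax":0,"ay":0,"az":0,"jaw":-1},{"x":0,"y":0,"z":0,"ax":0,"ay":0,"az":0,"jaw":-1},{"x":0,"y":0,"z":0,"ax":0,"ay":0,"az":0,"jaw":-1}]'; done
```

```text
time: 21.92
position: [442.7, 113.6, 214.3]
tool_rot: [-180.0, 0.0, 95.9]
force: [0.2, 0.2, -3.5]
finger_gap: 0.48
grasp_force: 81.3
time: 22.3
position: [442.7, 113.7, 213.9]
tool_rot: [180.0, -0.0, 95.9]
force: [-2.3, -0.1, 5.4]
finger_gap: 0.474
grasp_force: 82.2
```

```bash
python3 -m jog '[{"x":0,"y":0,"z":-0.0005,"ax":0,"ay":0,"az":0,"jaw":-1},{"x":0,"y":0,"z":0,"ax":0,"ay":0,"az":0,"jaw":0},{"x":0,"y":0,"z":0,"ax":0,"ay":0,"az":0,"jaw":0.1},{"x":0,"y":0,"z":0,"ax":0,"ay":0,"az":0,"jaw":0.4},{"x":0,"y":0,"z":0,"ax":0,"ay":0,"az":0,"jaw":0.8},{"x":0,"y":0,"z":0,"ax":0,"ay":0,"az":0,"jaw":1},{"x":0,"y":0,"z":-0.01,"ax":0,"ay":0,"az":0,"jaw":1},{"x":0,"y":0,"z":-0.03,"ax":0,"ay":0,"az":0,"jaw":1},{"x":0,"y":0,"z":-0.04,"ax":0,"ay":0,"az":0,"jaw":1},{"x":0,"y":0,"z":-0.04,"ax":0,"ay":0,"az":0,"jaw":1},{"x":0,"y":0,"z":-0.02,"ax":0,"ay":0,"az":0,"jaw":1},{"x":0,"y":0,"z":0,"ax":0,"ay":0,"az":0,"jaw":1},{"x":0,"y":0,"z":0,"ax":0,"ay":0,"az":0,"jaw":1}]'; python3 -c "
from h import *
o,p,d,m=snap('wrist'); np.savez('w8.npz',p=p,d=d,pos=o['position'],rot=o['tool_rot'],T=m['tool_from_camera'])
W,p=wworld('w8.npz')
print(o['position'])
stat(W,190,320,100,260,217,230,'grip');stat(W,190,320,50,260,128,140,'lid')
cv2.imwrite('pics/w8.png',p[...,::-1].astype('uint8'))
o,p,d,m=snap('scene'); cv2.imwrite('pics/s8.png',cv2.resize(p[150:300,150:400,::-1],(750,450)))
"
```

```text
time: 23.92
position: [442.4, 113.5, 353.1]
tool_rot: [-179.9, 0.0, 95.9]
force: [-0.2, -0.1, 0.6]
finger_gap: 1.001
grasp_force: 0.0
[442.42333372 113.53225158 353.10899224]
grip 1795 rect [442.4 114. ] [41.6 44.3] 5.4 lo/hi [[421.8, 92.3, 217.7], [462.9, 136.2, 224.7]]
lid 1510 rect [442.4 114.7] [66.1 80.2] 6.0 lo/hi [[407.9, 78.1, 129.2], [476.9, 154.4, 138.5]]
```

View pics/w8.png

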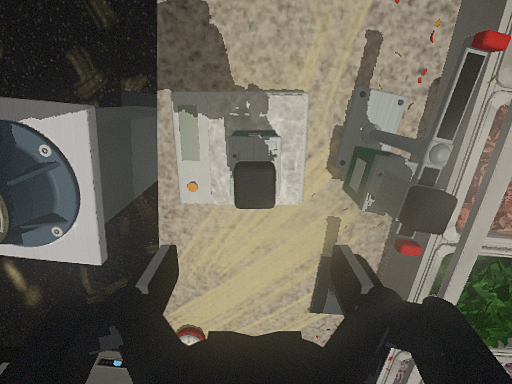

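View pics/s8.png

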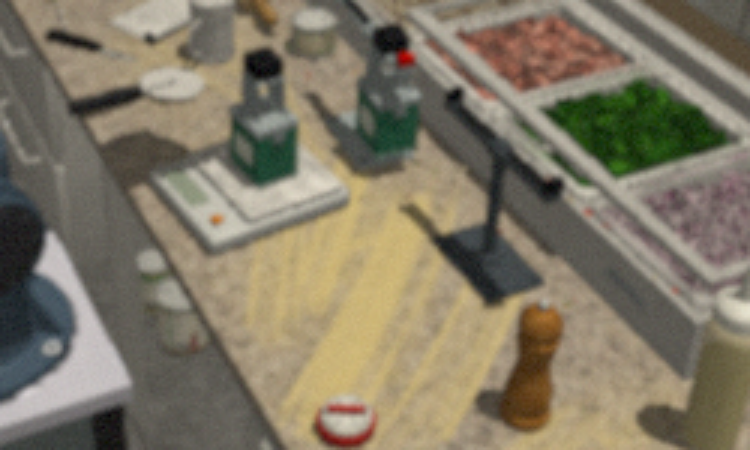

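Both pictures show the job done. The lighter tin stands at the pan's middle (grip at (254,184) in the wrist view). The heavier one hangs on the red-ended bar (grip at about (428,207)), and the bystanders have not moved.

```bash
python3 -c "
from workcell import robot
print(robot.close_job())"
```

```text
the job is handed in; nothing more can be done
None
```

I hung the heavier tin (about 0.8 kg) on the bright steel stand with the red ends, stood the lighter one (about 0.3 kg) within about 1 mm of the pan's middle, and handed the job in at about 24 s.

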